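# Open a push-and-turn tablet jar in the bench clamp

## Robot

A 6-joint arm with a two-finger parallel gripper is mounted at the origin on a cart in front of the work surface, level with it; the furniture and walls round the work are solid. World frame = base frame: x ahead of the robot, y to its left, z up, the work surface at z = 0. Lengths are in m, angles in rad, forces in N, time in s.
With the tool pointing down it reaches from about 0.375 to 0.9 m from the base axis. Payload 3.1 kg.
Tool frame: the origin (TCP) lies at the centre of the arm's flange, where the gripper is bolted on; the fingertips stand 173 mm ahead of it and the grasp point (between the pads) lies 155 mm ahead of it (bot.grasp_offset is the distance from the TCP to the grasp point, in m); z points along the fingers, y is the line along which they close (so a half turn about z gives the same grasp; the last joint's range is limited). The gripper opens to 85 mm and grips with 20 to 120 N. Pads are 22 mm wide; open, the fingers measure 114 mm over their backs; the gripper's body (76 mm by 85 mm) begins 54 mm behind the grasp point. The pads swing forward as they close: fully open they stand 13 mm farther back than shut.
Start: joints at [1.06, 0.527, 1.433, -0, 1.181, -0.178], TCP at [0.204, 0.591, 0.405] pointing down, gripper open.
Joint ranges: [-3.08, 3.08], [-0.75, 2.2], [0.22, 2.44], [-1.43, 4.57], [0, 2.65], [-2.85, 2.85]. Speed limits (rad/s): [2.79, 2.79, 3.14, 3.14, 3.14, 3.14].

## Interface

Orientations are given as a unit quaternion [x, y, z, w].
In Python, from station import bot gives the robot as it stands.
- The arm moves only by the shell command python3 jog.py FILE [OPENING] [FORCE], which reads ROWS from the file FILE. ROWS is a JSON object whose key "deltas" holds a list of rows, 1 to 5 of them, each of 4 numbers: dx, dy, dz in m, then a turn about the tool's z in rad; each row is the pose to reach, as a shift and turn from the pose commanded when the command began, along the tool's axes at that moment; what a row does not reach only later rows make up. A row lasts 1/12 s, in which the tool goes at most 0.0417 m and 0.125 rad, less where a joint would pass 70% of its speed; a pose out of reach is approached as far as the arm can. OPENING is the finger opening in m, set as the command begins (- or left out keeps the last). The fingers move at their own pace and stop on an object; FORCE is the grip in N (left out, the last holds). Time passes only in rows, so rows that do not move let the fingers close. It prints the time, the measured TCP pose, the force, the opening and the grip force at its end. Input that does not fit is refused with a message, and nothing moves.
- bot.get_state(): the state, without advancing time (a new reading comes with each control period).
- bot.capture(name): name is "scene" or "top"; returns the picture (420x560x3 uint8, blue, green, red); there is no depth.
- bot.camera_model(name): a dict with "camera_matrix" (3x3 intrinsics, pixels), "distortion" ([k1, k2, p1, p2, k3] as OpenCV has them; the pictures are not rectified), "T" (4x4, takes a point from camera to world coordinates). Camera axes: x right, y down, z forward; pixel columns grow to the right and rows downward; lengths in m; the calibration is good to about 2 mm. A picture is of the moment at which its call begins. camera_model takes no time and is no camera call.
- bot.hand_in(): hands the job in; it is judged then, once.
The state is a dict: "time": time; "joint_pos": joint angles; "joint_velocities": joint speeds; "tau": joint torques, N m; "tcp_pos": TCP position; "tool_rot": TCP orientation; "wrist_force": force on the tool from outside, world axes, zero at the start; "ft_torque": the same for the moment, N m; "gripper_width": finger opening in m; "finger_force": force on a finger pad.
Only numpy, scipy, OpenCV 4.12 (cv2) and the standard library are available. Lean on these libraries where they do the work, as an engineer would, in place of code of your own. Each camera call takes 0.05 s, during which the arm holds its last target. There are 200 camera calls.

## Task

Open the disinfectant tablet jar: first swing the clamp's retaining bar right down over the jar's shoulder until it snaps into its spring catch, so that the jar is held. Then press the blue safety cap down firmly, but without ramming it, turn it anticlockwise while it is pressed until it comes free, lift it off and set it down the right way up in the steel tray. Leave the bar latched and the jar standing in its clamp, and do not disturb the vials and the tablet bottle.

Things in the scene. Friction and masses are not known exactly. Their poses are not given: they have to be found in the camera images.
- clamp: Bench jar clamp fixed to the worktop: grey plate 122 x 156 x 8 mm, back stop on its +x side, low cheeks 48 mm either side of the middle, hinge post (+y) and catch post (-y) 38 mm to -x of the middle, up to 118 mm high. Origin on the worktop at the middle of the jar's seat, z up. Stands left or right on the worktop, turned up to 0.3 rad.
- clamp_bar (a joint): Angle of the retaining bar (steel, 10 mm thick, red thumb tab at its end), rad. 0 = closed: level along the clamp's -y, 108 mm above the worktop, 38 mm to -x of the jar's axis, 3 mm over its shoulder, clear of the cap; hard stop. It grows as the bar swings up and out: pi/2 = upright, more = leaning to the clamp's +y, at most 2.1. Stiff hinge (0.09 N m): the bar stays where it is left.
- bar_hinge (a point): Point on the hinge axis of the retaining bar, at clamp (-38, 60, 108) mm; the axis runs along the clamp's x.
- bar_tab (a point): Middle of the top of the red thumb tab (26 x 24 mm), 146 mm from the hinge axis and 5 mm above the bar's axis; moves with the bar. Closed, it is at clamp (-38, -86, 113) mm.
- catch (a point): Fixed point where the bar's axis lies when latched, at clamp (-38, -58, 108) mm. In the last 10 mm of travel here the bar must be pushed down past the round nose of a spring pawl standing 3 to 14 mm in front (-x) of this point, 16 mm wide in y; about 4 to 9 N on the tab does it, and the nose snaps over the bar.
- jar: Square white plastic jar, 88 x 88 mm, shoulder 92 mm high, 0.4 to 0.8 kg, standing loose (1 to 2 mm of play) on the clamp's plate, 8 mm above the worktop. Origin at the middle of its underside, z up. The round neck (26 mm radius) ends 128 mm up; it has three bayonet lugs and a grey sprung seal disc that pushes the cap up.
- cap: Blue ribbed safety cap, 60 mm across, 60 g, on the jar's neck. Origin at the middle of its lower rim, z up. Flat top (deck) 28 mm above the origin, on it a turning bar along the cap's x: 46 mm long, 12 mm thick in y, its top 43 mm above the origin. Locked: origin 110 mm above the jar's underside, x along the jar's x within 0.05 rad.
- cap_bar_top (a point): Middle of the top of the cap's turning bar. Press: the locked cap is held up by a spring (5 N, 2 N more each mm); it can be neither turned nor lifted until pushed down 3.5 mm (12 to 13 N), and bottoms hard at 6 mm (17 N).
- cap_deck (a point): Middle of the cap's deck, under the turning bar. Turn: kept pressed, the cap turns anticlockwise seen from above (jar's +z); free to lift from 0.72 rad, hard stop at 1.1 rad, best about 0.95. Let go there it springs up about 3 mm, then lifts straight off; 20 mm up it is clear of the neck.
- tray: Pressed steel tray, 192 x 292 mm (x, y), 26 mm high, fixed, standing left or right of the clamp. Origin under its middle, floor 1 mm above the worktop; the flat floor reaches 75 mm to either side in x and 125 mm in y.
- vial_a: Glass vial with an orange cap, 22 mm across, 52 mm high, at the back. Origin under its middle. Leave alone.
- vial_b: Glass vial with a red cap, 24 mm across, 57 mm high, at the back. Origin under its middle. Leave alone.
- tablet_bottle: Small blue tablet bottle, 48 mm across, 87 mm high, at the right front. Origin under its middle. Leave alone.

How it is judged:
On the way, in this order (a step that is already met when the one before it is completed fails the run):
1. the retaining bar is snapped into its catch, the cap still locked on the jar (value of joint clamp_bar below 0.03 rad and angle between the x axis of cap and the x axis of jar, either way round below 0.2 rad and horizontal distance between cap and jar below 0.006 m), for 0.2 s.
2. the cap has been turned to its free position while still on the neck (angle between the x axis of cap and the x axis of jar, either way round above 0.62 rad and z of cap in the frame of jar below 0.116 m and horizontal distance between cap and jar below 0.006 m), for 0.1 s.
At the end, for the whole second after the job is handed in: The retaining bar is in its catch (within 0.03 rad of closed); the cap lies at rest on the floor of the steel tray, upright (within 0.15 rad), turning bar up, its middle over the tray's flat floor; the jar stands upright in the clamp's seat (within 8 mm) (value of joint clamp_bar below 0.03 rad and x of cap in the frame of tray between -0.075 and 0.075 m and y of cap in the frame of tray between -0.125 and 0.125 m and height (world z) of cap below 0.012 m and angle between cap's own z axis and vertical below 0.15 rad and linear speed of cap below 0.02 m/s and horizontal distance between jar and clamp below 0.008 m and height (world z) of jar below 0.014 m and angle between jar's own z axis and vertical below 0.06 rad); the robot touches nothing.
It fails at once if the cap was rammed: more than 80 N between cap and jar (contact force between cap and jar above 80 N).
It fails at once if the cap was dropped or thrown into the tray (over 0.5 m/s close above it) (linear speed of cap above 0.5 m/s and height (world z) of cap below 0.03 m).
It fails at once if the jar was lifted or pulled out of the clamp (distance of jar from where it was at the start of the episode above 0.02 m or angle between jar's own z axis and vertical above 0.2 rad).
It fails at once if a vial or the tablet bottle was disturbed (distance of any of vial_a, vial_b, tablet_bottle from where it was at the start of the episode above 0.015 m).
It also fails if it takes over 58 s, if anything falls off the work surface, if the arm or the gripper's body presses on something with over 40 N, if the wrist force passes 120 N, or if a joint passes its speed limit or range.

## Working session

There is one attempt and no reset: what is moved stays moved. The work goes in short steps, Python scripts to look and compute and a shell command to move; the robot and the scene stay as the last step left them, time stands still between calls to the robot, and variables do not carry over. Pictures are saved under pics/ and viewed, at most 10 in all, crops included, and the job is handed in when it is done.

```bash
ls; mkdir -p pics; python3 - <<'E'
from station import bot
import cv2,numpy as np
for n in("scene","top"):
    cv2.imwrite(f"pics/{n}0.png",bot.capture(n)); m=bot.camera_model(n); print(n,np.round(m["camera_matrix"],1).tolist(),np.round(m["distortion"],3),np.round(m["T"],3).tolist())
s=bot.get_state();print(s,bot.grasp_offset)
E
```

```text
jog.py
pics
station.py
scene [[543.0, 0.0, 280.1], [0.0, 543.0, 207.4], [0.0, 0.0, 1.0]] [0.033 0.    0.    0.    0.   ] [[0.597, -0.61, 0.521, -0.157], [-0.802, -0.464, 0.376, -0.65], [0.013, -0.642, -0.766, 1.161], [0.0, 0.0, 0.0, 1.0]]
top [[455.1, 0.0, 279.1], [0.0, 455.1, 210.4], [0.0, 0.0, 1.0]] [0.044 0.    0.    0.    0.   ] [[-0.014, -0.996, 0.084, 0.456], [-1.0, 0.016, 0.025, -0.157], [-0.026, -0.083, -0.996, 1.232], [0.0, 0.0, 0.0, 1.0]]
{'time': 0.1, 'joint_pos': array([ 1.06048784e+00,  5.28385816e-01,  1.43376335e+00,  8.42008212e-06,
        1.18140981e+00, -1.78477539e-01]), 'joint_velocities': array([-0.0007019 , -0.00173753, -0.00304967, -0.00117142, -0.00186838,
       -0.00132951]), 'tau': array([-1.23712921e-04, -4.43303096e+01, -1.78585643e+01, -2.09415452e-04,
        3.95742696e-03, -1.09428797e-05]), 'tcp_pos': array([0.20341599, 0.59064921, 0.40382683]), 'tool_rot': array([ 1.65156801e-01,  9.86266832e-01, -9.24116158e-04, -3.35604927e-04]), 'wrist_force': array([-0.3487473 ,  0.36695616, -0.10037265]), 'ft_torque': array([-0.04778755,  0.019382  , -0.05787513]), 'finger_force': 0.0, 'gripper_width': 0.08518658948558257} 0.1547
```

View pics/scene0.png

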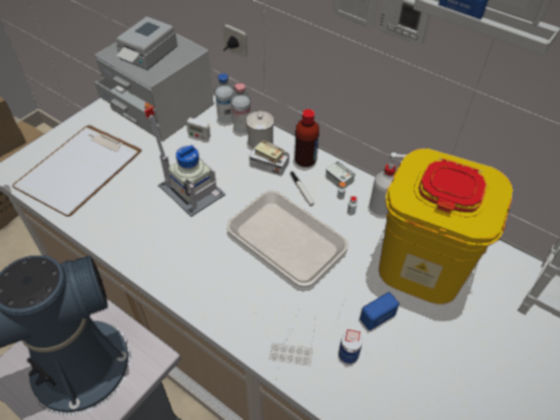

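View pics/top0.png

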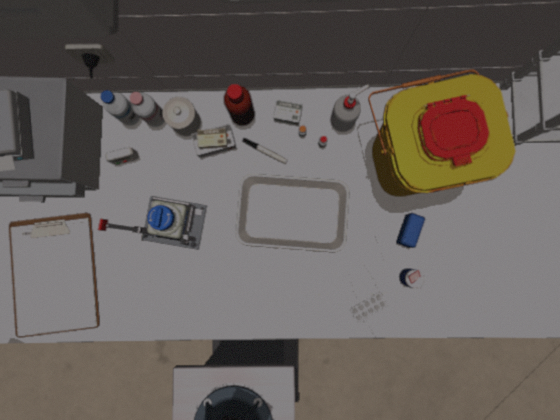

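The scene view shows the clamp and jar with its blue cap near (188,157), the raised bar with its red tab at (149,111), and the tray centred near (287,237). In the top view the cap is at (160,217), the tab at (103,225), and the tray at (293,213). Next come enlarged crops and the masks.

```bash
cat > h.py <<'E'
import cv2,numpy as np
from station import bot
def ray(n,p):
    m=bot.camera_model(n);u=cv2.undistortPoints(np.array([[p]],float),m["camera_matrix"],m["distortion"])[0,0]
    return m["T"][:3,3],m["T"][:3,:3]@np.r_[u,1]
def onz(n,p,z):
    o,d=ray(n,p);return o+d*(z-o[2])/d[2]
def tri(a,b):
    (o,d),(p,e)=ray("scene",a),ray("top",b);t=np.linalg.lstsq(np.c_[d,-e],p-o,rcond=None)[0]
    x,y=o+t[0]*d,p+t[1]*e;return (x+y)/2,np.linalg.norm(x-y)
def proj(n,P):
    m=bot.camera_model(n);T=np.linalg.inv(m["T"]);return cv2.projectPoints(np.array(P,float).reshape(-1,1,3),cv2.Rodrigues(T[:3,:3])[0],T[:3,3],m["camera_matrix"],m["distortion"])[0][:,0]
def mask(im,c):
    h,s,v=cv2.split(cv2.cvtColor(im,cv2.COLOR_BGR2HSV))
    if c=="red": return (((h<8)|(h>172))&(s>150)&(v>60)).astype(np.uint8)
    return ((h>100)&(h<125)&(s>130)&(v>60)).astype(np.uint8)
def blobs(im,c,box):
    x0,y0,x1,y1=box;m=mask(im,c);z=np.zeros_like(m);z[y0:y1,x0:x1]=m[y0:y1,x0:x1]
    n,_,st,ce=cv2.connectedComponentsWithStats(z);return [(st[i].tolist(),ce[i].round(1).tolist()) for i in range(1,n) if st[i][4]>8]
E
python3 - <<'E'
from h import *
s=cv2.imread("pics/scene0.png");t=cv2.imread("pics/top0.png")
a=cv2.resize(s[95:215,135:235],None,fx=4,fy=4,interpolation=cv2.INTER_CUBIC)
b=cv2.resize(t[187:257,90:215],None,fx=6,fy=6,interpolation=cv2.INTER_CUBIC)
cv2.imwrite("pics/a.png",a);cv2.imwrite("pics/b.png",b)
for c in("red","blue"):
    print(c,blobs(s,c,(135,95,235,215)),blobs(t,c,(90,187,215,257)))
E
```

```text
red [([146, 107, 8, 10, 54], [149.1, 111.0])] [([99, 220, 5, 10, 32], [101.2, 224.5])]
blue [([177, 146, 21, 22, 335], [187.2, 156.7])] [([148, 206, 25, 24, 404], [160.1, 217.2])]
```

View pics/a.png

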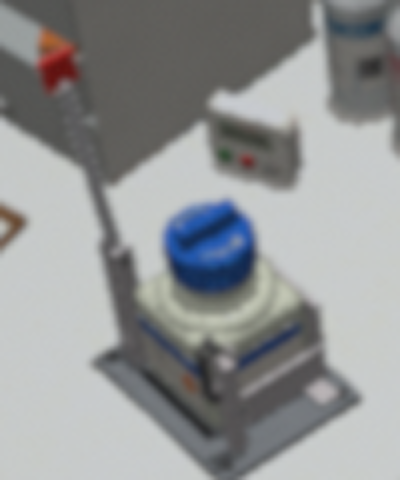

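View pics/b.png

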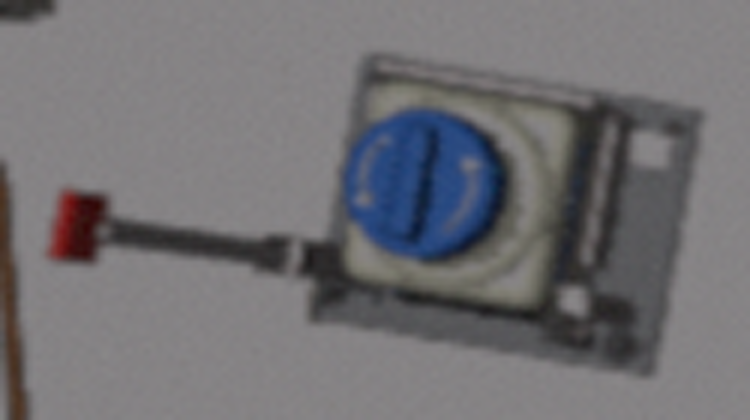

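Crop a shows the bar leaning out, with the tab at (60,70) and the hinge near (118,250). It also shows the catch post near (225,365) and the cap bar running diagonally. Crop b shows the plate corners TR (705,110), BR (655,375) and BL (310,320), the cap circle centred at about (425,183), and the dark turning bar running nearly vertically.

```bash
python3 - <<'E'
from h import *
f=lambda x,y:(x/6+90-.4,y/6+187-.4); g=lambda x,y:(x/4+135-.4,y/4+95-.4)
TR,BR,BL=[onz("top",f(*p),.008) for p in((705,110),(655,375),(310,320))]
print("plate",TR,BR,BL,np.linalg.norm(TR-BR),np.linalg.norm(BR-BL))
SR,SB,SL=[onz("scene",g(*p),.008) for p in((360,398),(225,477),(95,365))]
print("plate scene",SR,SB,SL,np.linalg.norm(SR-SB),np.linalg.norm(SB-SL))
for P in((BL,BR),(SL,SB)): d=P[0]-P[1];print("yaw y-edge",np.arctan2(-d[0],d[1]))
for P in((TR,BR),(SR,SB)): d=P[0]-P[1];print("yaw x-edge",np.arctan2(d[1],d[0]))
print("tab",tri((149.1,111),(101.2,224.5)))
print("cap",tri((187.2,156.7),(160.1,217.2)))
# deck rim: scene crop top ellipse center ~(211,240)
print("deck top",onz("top",f(425,183),.146),"scene",onz("scene",g(211,240),.146))
# tray via bright contour
t=cv2.imread("pics/top0.png")
for p in((240,178),(348,180),(346,251),(238,246)):print("tray rim",onz("top",p,.026))
print("tray scene",[onz("scene",p,.026)[:2].round(3) for p in((265,194),(347,240),(305,284),(228,237))])
E
```

```text
plate [0.57663636 0.06807504 0.008     ] [0.45776293 0.09056652 0.008     ] [0.48482423 0.24568577 0.008     ] 0.12098247622335442 0.15746204233284017
plate scene [0.57199933 0.0692965  0.008     ] [0.46134339 0.09580793 0.008     ] [0.48169036 0.23941094 0.008     ] 0.11378749123475493 0.14503731522492946
yaw y-edge -0.17271663580714233
yaw y-edge -0.14075215376728312
yaw x-edge -0.1869948131492395
yaw x-edge -0.2351519247527389
tab (array([0.51410177, 0.25042868, 0.25486512]), np.float64(0.0017581872972807539))
cap (array([0.53672618, 0.16038937, 0.12880028]), np.float64(0.0006610218548503208))
deck top [0.53548759 0.15490367 0.146     ] scene [0.53136842 0.15165505 0.146     ]
tray rim [ 0.64588981 -0.02372815  0.026     ]
tray rim [ 0.63521751 -0.31175355  0.026     ]
tray rim [ 0.44722107 -0.30146965  0.026     ]
tray rim [ 0.46432521 -0.01715939  0.026     ]
tray scene [array([ 0.629, -0.031]), array([ 0.632, -0.298]), array([ 0.457, -0.287]), array([ 0.453, -0.046])]
```

```bash
cat >> h.py <<'E'
def R(a): return np.array([[np.cos(a),-np.sin(a)],[np.sin(a),np.cos(a)]])
def state():
    s=bot.get_state();q=s["tool_rot"]
    from scipy.spatial.transform import Rotation as Ro
    m=Ro.from_quat(q).as_matrix();return s,m
E
python3 - <<'E'
from h import *
s=cv2.imread("pics/scene0.png");t=cv2.imread("pics/top0.png")
C=np.array([.533,.156])
a=np.linspace(0,6.28,60)
pts=np.array([[C[0]+.03*np.cos(i),C[1]+.03*np.sin(i),z] for z in(.118,.146) for i in a])
for n,im,box in(("scene",s,(170,140,205,175)),("top",t,(140,200,185,240))):
    h=cv2.convexHull(proj(n,pts).astype(np.float32));M=cv2.moments(h)
    mm=mask(im,"blue");z=np.zeros_like(mm);z[box[1]:box[3],box[0]:box[2]]=mm[box[1]:box[3],box[0]:box[2]]
    hh=cv2.convexHull(cv2.findNonZero(z).astype(np.float32));N=cv2.moments(hh)
    p=(M["m10"]/M["m00"],M["m01"]/M["m00"]);q=(N["m10"]/N["m00"],N["m01"]/N["m00"])
    print(n,p,q,M["m00"],N["m00"],"shift",onz(n,q,.135)-onz(n,p,.135))
st,m=state();psi=-.18
ex=R(psi)@[1,0];d=st["tcp_pos"][:2]-C
print("tcp in clamp",R(-psi)@d,"tool y angle",np.arctan2(m[1,1],m[0,1]))
tab=R(-psi)@(np.array([.5141,.2504])-C);print("tab clamp",tab)
for th in(1.5,1.3,1.1,.9,.7,.5,.3,.1,0):
    r=.145;y=.06-r*np.cos(th)+.005*np.sin(th)+.0145;z=.108+r*np.sin(th)+.005*np.cos(th)
    print(th,"y %.3f tcpz %.3f"%(y,z+.173))
E
```

```text
scene (187.14988997028462, 157.35507265879713) (187.36970602889886, 156.598903836572) 454.75050689536147 334.5 shift [0.00245007 0.00148305 0.        ]
top (161.40044246873916, 218.50371181805357) (159.93754619364375, 217.26274944567626) 559.843216617126 451.0 shift [0.00307347 0.00357463 0.        ]
tcp in clamp [-0.40207421  0.3686216 ] tool y angle 1.2389625233054302
tab clamp [-0.03549504  0.08949119]
1.5 y 0.069 tcpz 0.426
1.3 y 0.041 tcpz 0.422
1.1 y 0.013 tcpz 0.412
0.9 y -0.012 tcpz 0.398
0.7 y -0.033 tcpz 0.378
0.5 y -0.050 tcpz 0.355
0.3 y -0.063 tcpz 0.329
0.1 y -0.069 tcpz 0.300
0 y -0.070 tcpz 0.286
```

```bash
echo '{"deltas": [[0, 0, 0, -0.12], [0, 0, 0, -0.152], [0, 0, 0, -0.152]]}' > next.json && python3 jog.py next.json 0 40; python3 - <<'E'
from h import *
print("drawer base corner",onz("scene",(165,123),0),onz("top",(100,197),.2),onz("top",(100,197),.0))
st,m=state();psi=-.18;C=np.array([.5355,.157])
print("tcp in clamp",R(-psi)@(st["tcp_pos"][:2]-C),st["tcp_pos"],"tool y angle",np.arctan2(m[1,1],m[0,1]))
E
```

```text
time: 0.35
tcp_pos: [0.2035, 0.5907, 0.4041]
tool_rot: [0.09, 0.996, -0.001, -0.0]
wrist_force: [-1.3, 0.6, 0.0]
gripper_width: 0.0518
finger_force: 0.0
drawer base corner [0.69239844 0.42076994 0.        ] [0.57989842 0.27801048 0.2       ] [0.60400075 0.36233924 0.        ]
tcp in clamp [-0.40432259  0.36728318] [0.20346432 0.59073495 0.40414987] tool y angle 1.3914661308750396
```

```bash
echo '{"deltas": [[-0.03, -0.02, 0, 0], [-0.065, -0.043, 0, 0], [-0.1, -0.065, 0, 0], [-0.135, -0.087, 0, 0], [-0.17, -0.11, 0, 0]]}' > next.json && python3 jog.py next.json | tail -3; echo '{"deltas": [[-0.035, -0.02, 0, 0], [-0.07, -0.043, 0, 0], [-0.105, -0.065, 0, 0], [-0.14, -0.087, 0, 0], [-0.17, -0.107, 0, 0]]}' > next.json && python3 jog.py next.json|tail -3;echo '{"deltas": [[-0.013, -0.01, 0, 0], [-0.026, -0.02, 0, 0], [-0.026, -0.02, 0, 0], [-0.026, -0.02, 0, 0]]}' > next.json && python3 jog.py next.json; python3 - <<'E'
from h import *
st,m=state();psi=-.18;C=np.array([.5355,.157])
print("tcp in clamp",R(-psi)@(st["tcp_pos"][:2]-C),st["tcp_pos"],"tool y angle",np.arctan2(m[1,1],m[0,1]))
s=bot.capture("scene");t=bot.capture("top")
a=cv2.resize(s[60:210,100:240],(560,600));b=cv2.resize(t[170:260,60:220],None,fx=4,fy=4)
cv2.imwrite("pics/c.png",a);cv2.imwrite("pics/d.png",b)
E
```

```text
wrist_force: [-0.1, 0.2, 0.4]
gripper_width: -0.0001
finger_force: 0.0
wrist_force: [1.2, 0.8, 0.4]
gripper_width: -0.0001
finger_force: 0.0
time: 1.52
tcp_pos: [0.5214, 0.2918, 0.4043]
tool_rot: [0.091, 0.996, 0.0, -0.001]
wrist_force: [-0.1, -0.6, -1.1]
gripper_width: -0.0004
finger_force: 0.0
tcp in clamp [-0.03800969  0.13013631] [0.52140266 0.29183865 0.40432042] tool y angle 1.3882565379419654
```

View pics/c.png

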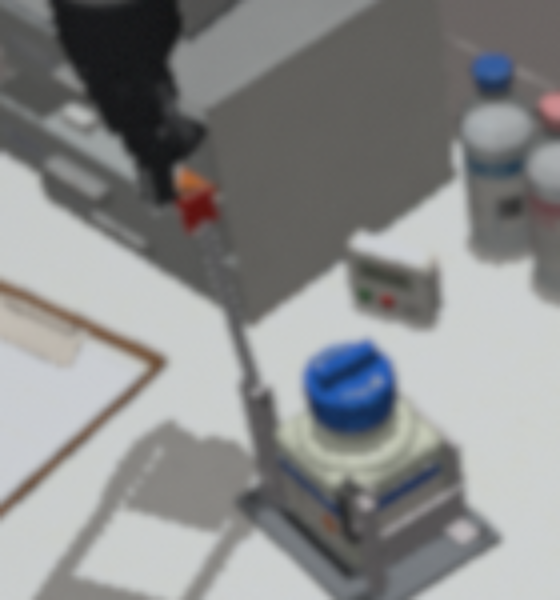

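The picture shows the closed fingers beside the outer face of the red tab, with the tab at (197,205). I'll sweep it along the arc from here.

```bash
echo '{"deltas": [[0, -0.015, 0, 0], [0, -0.03, 0, 0], [0, -0.045, 0, 0], [0, -0.06, 0, 0], [0, -0.072, 0, 0]]}' > next.json && python3 jog.py next.json | grep -E "pos|wrist"; echo '{"deltas": [[0, -0.012, 0.001, 0], [0, -0.024, 0.005, 0], [0, -0.036, 0.009, 0], [0, -0.047, 0.015, 0], [0, -0.057, 0.022, 0]]}' > next.json && python3 jog.py next.json|grep -E "pos|wrist"; echo '{"deltas": [[0, -0.01, 0.008, 0], [0, -0.019, 0.016, 0], [0, -0.026, 0.026, 0], [0, -0.034, 0.036, 0], [0, -0.034, 0.036, 0]]}' > next.json && python3 jog.py next.json|grep -E "time|pos|wrist"; python3 - <<'E'
from h import *
st,m=state();psi=-.18;C=np.array([.5355,.157])
print("tcp in clamp",R(-psi)@(st["tcp_pos"][:2]-C),st["tcp_pos"])
s=bot.capture("scene");t=bot.capture("top")
a=cv2.resize(s[90:220,130:240],None,fx=3,fy=3);b=cv2.resize(t[175:260,90:220],None,fx=3,fy=3)
v=np.zeros((390,720,3),np.uint8);v[:,:330]=a;v[:255,330:]=b
cv2.imwrite("pics/e.png",v)
E
```

```text
tcp_pos: [0.5074, 0.2198, 0.4048]
wrist_force: [-0.1, 0.7, 0.0]
tcp_pos: [0.4979, 0.1642, 0.3823]
wrist_force: [0.2, -0.1, 0.6]
time: 2.87
tcp_pos: [0.4909, 0.1306, 0.3444]
wrist_force: [-0.4, 0.3, -0.2]
tcp in clamp [-0.03912622 -0.03392953] [0.49093153 0.1306234  0.34436598]
```

View pics/e.png

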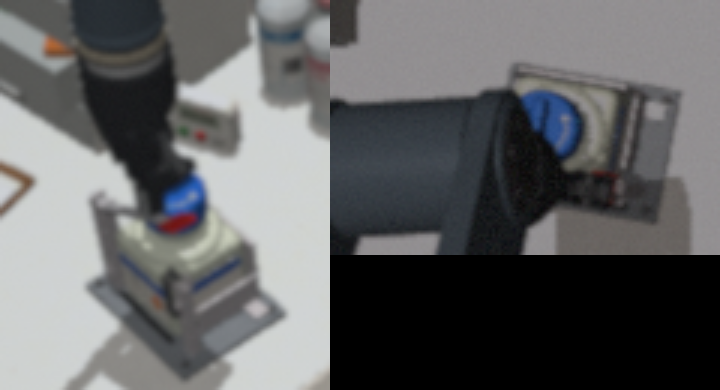

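The bar is about 0.5 rad from closed, with the tab at (178,222) in the left panel just ahead of the fingertips. I'll continue outward and down onto the tab.

```bash
echo '{"deltas": [[0, -0.012, 0.004, 0], [0, -0.024, 0.012, 0], [0, -0.036, 0.022, 0], [0, -0.046, 0.03, 0], [0, -0.053, 0.038, 0]]}' > next.json && python3 jog.py next.json | grep -E "pos|wrist"; echo '{"deltas": [[0, -0.001, 0.006, 0], [0, -0.001, 0.012, 0], [0, -0.001, 0.016, 0], [0, -0.001, 0.018, 0], [0, -0.001, 0.018, 0]]}' > next.json && python3 jog.py next.json|grep -E "time|pos|wrist"; python3 - <<'E'
from h import *
st,m=state();psi=-.18;C=np.array([.5355,.157])
print("tcp in clamp",R(-psi)@(st["tcp_pos"][:2]-C),st["tcp_pos"])
E
```

```text
tcp_pos: [0.4825, 0.079, 0.3086]
wrist_force: [0.0, 0.2, 0.9]
time: 3.8
tcp_pos: [0.4823, 0.0791, 0.2904]
wrist_force: [-0.9, -0.2, 0.4]
tcp in clamp [-0.03835692 -0.08613167] [0.48234267 0.07912692 0.29037751]
```

```bash
for i in 1 2; do :; done; echo '{"deltas": [[0, -0.001, 0.002, 0], [0, -0.001, 0.004, 0], [0, -0.001, 0.004, 0]]}' > next.json && python3 jog.py next.json | grep -E "pos|wrist"; echo '{"deltas": [[0, 0, 0.002, 0], [0, 0, 0.004, 0], [0, 0, 0.004, 0]]}' > next.json && python3 jog.py next.json|grep -E "pos|wrist"; echo '{"deltas": [[0, 0, 0.002, 0], [0, 0, 0.002, 0]]}' > next.json && python3 jog.py next.json|grep -E "pos|wrist"
```

```text
tcp_pos: [0.4822, 0.0781, 0.2865]
wrist_force: [-0.1, 0.5, 0.8]
tcp_pos: [0.4822, 0.0781, 0.2853]
wrist_force: [-5.7, 0.4, 24.4]
tcp_pos: [0.4821, 0.0782, 0.2847]
wrist_force: [-7.5, 0.1, 37.5]
```

```bash
echo '{"deltas": [[0, 0, -0.03, 0], [0, 0, -0.07, 0], [0, -0.04, -0.1, 0], [0, -0.08, -0.1, 0], [0, -0.12, -0.1, 0]]}' > next.json && python3 jog.py next.json 0.05| grep -E "time|pos|wrist";echo '{"deltas": [[0, -0.04, 0, 0], [0, -0.08, 0, 0], [0, -0.12, 0, 0], [0, -0.12, 0, 0], [0, -0.12, 0, 0]]}' > next.json && python3 jog.py next.json | grep -E "time|pos|wrist"; python3 - <<'E'
from h import *
s=bot.capture("scene");t=bot.capture("top");cv2.imwrite("pics/s1.png",s);cv2.imwrite("pics/t1.png",t)
a=cv2.resize(s[130:220,150:240],None,fx=4,fy=4,interpolation=cv2.INTER_CUBIC);b=cv2.resize(t[187:257,130:215],None,fx=5,fy=5,interpolation=cv2.INTER_CUBIC)
v=np.zeros((360,785,3),np.uint8);v[:,:360]=a;v[:350,360:]=b
cv2.imwrite("pics/f.png",v)
for c in("red","blue"): print(c,blobs(s,c,(150,130,240,220)),blobs(t,c,(130,187,215,257)))
C=np.array([.5355,.157])
tb=np.r_[C+R(-.18)@[-.038,-.086],.113];print("exp tab",proj("scene",tb),proj("top",tb))
E
```

```text
time: 4.88
tcp_pos: [0.4616, -0.037, 0.3832]
wrist_force: [1.0, 0.1, 0.3]
time: 5.3
tcp_pos: [0.4395, -0.1567, 0.3806]
wrist_force: [0.2, 0.7, -0.0]
red [([191, 183, 11, 9, 58], [196.0, 186.7])] [([190, 235, 10, 10, 82], [194.8, 239.4])]
blue [([177, 146, 21, 22, 333], [187.2, 156.7])] [([148, 206, 26, 24, 411], [160.2, 217.3])]
exp tab [[196.64049181 186.16214821]] [[194.78478316 238.90856431]]
```

View pics/f.png

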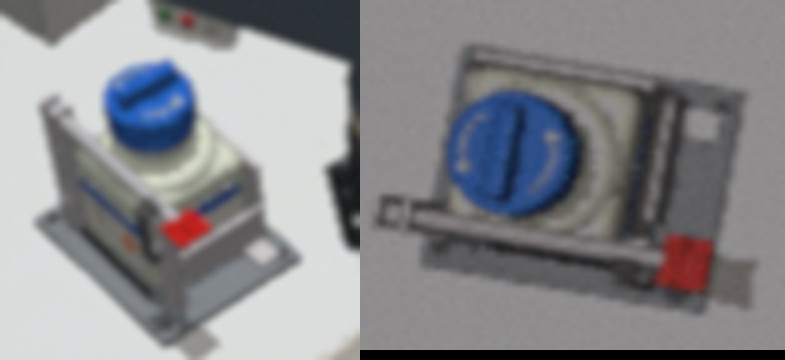

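The bar lies level across the jar, and the tab centroid matches the predicted closed position to within 0.7 px, so it's latched. The cap's turning bar has its middle near (147,86) in the left panel and (513,150) in the right.

```bash
python3 - <<'E'
from h import *
p=(186.4,151.1);q=(160.2,216.6)
print(onz("scene",p,.161),onz("top",q,.161),tri(p,q))
C=np.array([.5355,.157]);a=np.linspace(0,6.28,60)
# deck leftmost/bottom extents: hull check
pts=np.array([[C[0]+.03*np.cos(i),C[1]+.03*np.sin(i),z] for z in(.118,.146) for i in a])
for n in("scene","top"):
    x=proj(n,pts);print(n,x.min(0),x.max(0))
st,m=state();psi=-.18
print("tcp in clamp",R(-psi)@(st["tcp_pos"][:2]-C),st["tcp_pos"],np.arctan2(m[1,1],m[0,1]))
# dark bar mask inside cap top view: intensity profile
t=cv2.imread("pics/top0.png");g=cv2.cvtColor(t,cv2.COLOR_BGR2HSV)[:,:,2]
print(g[204:232,150:174])
E
```

```text
[0.52928373 0.15067135 0.161     ] [0.53557921 0.1511572  0.161     ] (array([0.53497334, 0.15460803, 0.15406613]), np.float64(0.003621239194836385))
scene [175.48498576 145.02334398] [199.39842144 168.37677483]
top [147.07197284 204.66904747] [175.00310005 230.07039398]
tcp in clamp [-0.03869951 -0.32330006] [ 0.43954546 -0.15414836  0.38041766] 1.39054086550206
[[ 91 109 119 127 133 132 125 121 110 107 102 102 109 110 119 123 124 124
  121 116 113 111 104 101]
 [ 92 107 117 125 125 121 110 109 109 110 109 107 104 103 108 114 121 129
  134 130 124 121 111 104]
 [ 90 105 113 113 118 117 116 119 120 119 118 122 119 110 107  98  99 109
  122 131 134 130 121 114]
 [ 88  93 104 114 122 124 125 120 114 110 109 113 117 122 121 111  99  85
   87 109 123 129 128 128]
 [ 90  99 113 123 124 128 124 118 112 114 106  94  93 116 126 126 118 103
   82  82  96 114 125 131]
 [ 99 118 124 128 128 125 120 118 119 123 110  85  77 111 127 127 128 121
  107  83  68  75  98 119]
 [113 124 125 123 126 125 117 115 123 127 116  84  74 107 125 128 128 129
  121 101  70  54  74 113]
 [119 126 114 109 120 124 1
[... 1394 characters left out ...]
21 123 109 108 113 116 111  82  59  86 116 128 127 119 121 124 116
   95  71  54  49  64  87]
 [118 120 121 119 112 106 100  87  67  72 107 125 129 127 128 121 114  91
   66  52  49  63  82  93]
 [127 117 111 113 117 120 117 102  91  94 119 127 125 125 116 104  86  60
   48  53  63  80  94 106]
 [134 127 110 104 105 113 120 116 119 120 122 124 114 105  90  73  58  49
   58  75  88  92 102 118]
 [135 131 123 110 105 102 108 109 111 109 102  92  84  72  59  56  58  67
   80  87  95 101 105 117]
 [134 133 128 121 114 112 111 108 109 101  79  69  65  62  65  79  86  96
  105 104 108 117 125 120]
 [129 132 130 127 121 117 115 120 123 120 109 102 101 101 100 101 108 120
  126 126 126 122 116 112]]
```

```bash
echo '{"deltas": [[-0.005, 0.04, 0, 0], [-0.01, 0.08, 0, 0], [-0.015, 0.12, 0, 0], [-0.02, 0.16, 0, 0], [-0.025, 0.2, 0, 0]]}' > next.json && python3 jog.py next.json 0.04| grep -E "pos|wrist";echo '{"deltas": [[-0.005, 0.04, 0, 0], [-0.01, 0.08, 0, 0], [-0.013, 0.121, 0, 0], [-0.013, 0.121, 0.02, 0], [-0.013, 0.121, 0.04, 0]]}' > next.json && python3 jog.py next.json | grep -E "time|pos|wrist";echo '{"deltas": [[0, 0, 0.01, 0], [0, 0, 0.018, 0], [0, 0, 0.018, 0]]}' > next.json && python3 jog.py next.json | grep -E "time|pos|wrist|wid"; python3 - <<'E'
from h import *
C=np.array([.5355,.157])
st,m=state();psi=-.18
print("tcp in clamp",R(-psi)@(st["tcp_pos"][:2]-C),st["tcp_pos"],np.arctan2(m[1,1],m[0,1]),st["joint_pos"])
E
```

```text
tcp_pos: [0.4997, 0.0416, 0.3806]
wrist_force: [0.7, -0.2, 0.4]
time: 6.23
tcp_pos: [0.5341, 0.1596, 0.3412]
wrist_force: [-0.5, -0.6, -0.7]
time: 6.48
tcp_pos: [0.5336, 0.1551, 0.321]
wrist_force: [-0.3, -0.5, -0.2]
gripper_width: 0.04
tcp in clamp [-0.00157618 -0.00222722] [0.53355054 0.15509095 0.32104849] 1.3922916459000314 [ 8.17420629e-02  5.49209123e-01  1.68612716e+00  8.34885797e-05
  9.10250919e-01 -1.31059907e+00]
```

```bash
echo '{"deltas": [[0, 0, 0, 0], [0, 0, 0, 0], [0, 0, 0, 0], [0, 0, 0, 0], [0, 0, 0, 0]]}' > next.json && python3 jog.py next.json 0 60| grep -E "pos|wrist|wid|fin";echo '{"deltas": [[0, 0, 0.001, 0], [0, 0, 0.002, 0], [0, 0, 0.002, 0]]}' > next.json && python3 jog.py next.json | grep -E "time|pos|wrist|wid|fin"
```

```text
tcp_pos: [0.5351, 0.1545, 0.3238]
wrist_force: [0.0, 3.8, 3.8]
gripper_width: 0.0099
finger_force: 60.9
time: 7.15
tcp_pos: [0.5352, 0.1548, 0.322]
wrist_force: [-0.8, 5.1, 8.8]
gripper_width: 0.01
finger_force: 61.5
```

```bash
echo '{"deltas": [[0, 0.0005, 0.001, 0], [0, 0.001, 0.002, 0], [0, 0.001, 0.003, 0], [0, 0.001, 0.003, 0]]}' > next.json && python3 jog.py next.json | grep -E "time|pos|wrist|wid|fin"
```

```text
time: 7.48
tcp_pos: [0.5353, 0.1559, 0.3197]
wrist_force: [-2.1, 4.9, 11.0]
gripper_width: 0.0103
finger_force: 62.0
```

```bash
echo '{"deltas": [[0, 0.0005, 0.001, 0], [0, 0.0005, 0.0015, 0], [0, 0.0005, 0.0015, 0]]}' > next.json && python3 jog.py next.json | grep -E "time|pos|wrist|wid|fin"
```

```text
time: 7.73
tcp_pos: [0.5353, 0.1561, 0.3186]
wrist_force: [-2.5, 2.4, 14.2]
gripper_width: 0.0099
finger_force: 62.3
```

```bash
echo '{"deltas": [[0, 0, 0, -0.08], [0, 0, 0, -0.16], [0, 0, 0, -0.24], [0, 0, 0, -0.32], [0, 0, 0, -0.32]]}' > next.json && python3 jog.py next.json | grep -E "time|pos|rot|wrist|wid|fin"; python3 -c "
from station import bot
print(bot.get_state()['ft_torque'])"
```

```text
time: 8.15
tcp_pos: [0.5358, 0.1558, 0.3188]
tool_rot: [-0.071, 0.997, -0.0, 0.002]
wrist_force: [-1.4, 1.2, 14.0]
gripper_width: 0.0101
finger_force: 62.2
[0.24354766 0.2968925  0.03716664]
```

Low torque and steady force, so the cap is turning. I'll continue.

```bash
echo '{"deltas": [[0, 0, 0, -0.08], [0, 0, 0, -0.16], [0, 0, 0, -0.24], [0, 0, 0, -0.32], [0, 0, 0, -0.32]]}' > next.json && python3 jog.py next.json | grep -E "time|pos|rot|wrist|wid|fin"; echo '{"deltas": [[0, 0, 0, -0.08], [0, 0, 0, -0.16], [0, 0, 0, -0.24], [0, 0, 0, -0.30], [0, 0, 0, -0.30]]}' > next.json && python3 jog.py next.json | grep -E "time|pos|rot|wrist|wid|fin";python3 -c "
from h import *
s,m=state();print(s['ft_torque'],np.arctan2(m[1,1],m[0,1])-1.3923)
t=bot.capture('scene');cv2.imwrite('pics/g.png',cv2.resize(t[110:210,140:240],None,fx=5,fy=5))"
```

```text
time: 8.57
tcp_pos: [0.536, 0.1557, 0.3189]
tool_rot: [-0.229, 0.973, -0.001, 0.003]
wrist_force: [-1.1, 2.1, 13.4]
gripper_width: 0.0101
finger_force: 62.2
time: 8.98
tcp_pos: [0.5362, 0.1555, 0.3189]
tool_rot: [-0.372, 0.928, -0.001, 0.003]
wrist_force: [-0.1, 1.5, 13.2]
gripper_width: 0.0103
finger_force: 62.2
[ 0.09982024  0.14987622 -0.00494334] 0.9406984500017566
```

View pics/g.png

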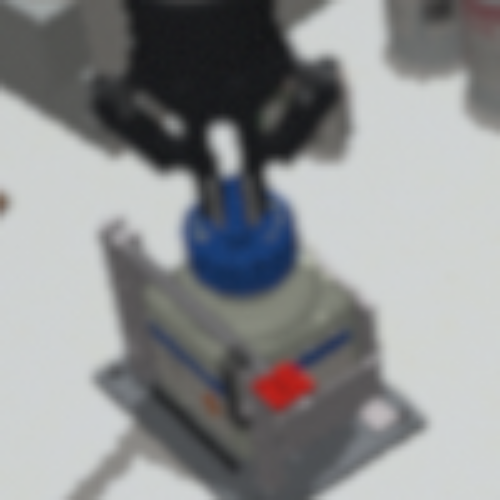

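The cap is turned by 0.94 rad, gripped at (240,215), and the bar is still latched. Now I'll lift.

```bash
echo '{"deltas": [[0, 0, -0.003, 0], [0, 0, -0.006, 0], [0, 0, -0.01, 0], [0, 0, -0.01, 0]]}' > next.json && python3 jog.py next.json | grep -E "time|pos|wrist|wid"; echo '{"deltas": [[0, 0, -0.01, 0], [0, 0, -0.02, 0], [0, 0, -0.03, 0], [0, 0, -0.05, 0], [0, 0, -0.05, 0]]}' > next.json && python3 jog.py next.json | grep -E "time|pos|wrist|wid|fin"; python3 - <<'E'
from h import *
s,m=state();P=s["tcp_pos"]
tr=np.array([.548,-.163])  # tray middle
print(P,"tool delta to tray", m.T@np.r_[tr-P[:2],0], s["joint_pos"])
E
```

```text
time: 9.37
tcp_pos: [0.5351, 0.1554, 0.3268]
wrist_force: [0.4, 1.5, -0.8]
gripper_width: 0.0099
time: 9.78
tcp_pos: [0.5357, 0.1559, 0.3798]
wrist_force: [0.8, -0.1, -1.1]
gripper_width: 0.01
finger_force: 60.4
[0.53570249 0.15592546 0.37979704] tool delta to tray [ 2.10900392e-01 -2.39553128e-01 -2.13482089e-05] [ 8.30016387e-02  4.67880501e-01  1.63094435e+00 -2.30725679e-04
  1.03679895e+00 -2.24809324e+00]
```

```bash
echo '{"deltas": [[0.025, -0.028, 0, 0], [0.05, -0.057, 0, 0.05], [0.075, -0.085, 0, 0.1], [0.1, -0.114, 0, 0.15], [0.125, -0.142, 0, 0.2]]}' > next.json && python3 jog.py next.json | grep -E "time|pos|wrist|wid"; python3 - <<'E'
from h import *
s,m=state();P=s["tcp_pos"]
print(P,"tool delta to tray", m.T@np.r_[np.array([.548,-.163])-P[:2],0])
E
```

```text
time: 10.2
tcp_pos: [0.5417, -0.0347, 0.3761]
wrist_force: [1.1, -0.1, 0.1]
gripper_width: 0.01
[ 0.54167513 -0.03471304  0.37609425] tool delta to tray [ 6.26019003e-02 -1.12154141e-01 -8.83563990e-06]
```

```bash
echo '{"deltas": [[0.018, -0.034, 0, 0], [0.035, -0.067, 0, 0], [0.055, -0.1, 0, 0], [0.055, -0.1, 0.02, 0], [0.055, -0.1, 0.05, 0]]}' > next.json && python3 jog.py next.json | grep -E "time|pos|wrist|wid"; echo '{"deltas": [[0, 0, 0.03, 0], [0, 0, 0.06, 0], [0, 0, 0.08, 0], [0, 0, 0.09, 0], [0, 0, 0.09, 0]]}' > next.json && python3 jog.py next.json | grep -E "time|pos|wrist|wid|fin"; python3 - <<'E'
from h import *
s=bot.capture("scene");cv2.imwrite("pics/i.png",cv2.resize(s[150:300,190:380],None,fx=4,fy=4))
E
```

```text
time: 10.62
tcp_pos: [0.5498, -0.1506, 0.3283]
wrist_force: [0.4, 0.5, -0.8]
gripper_width: 0.0102
time: 11.03
tcp_pos: [0.5478, -0.1468, 0.2338]
wrist_force: [-0.1, 0.8, 0.4]
gripper_width: 0.0107
finger_force: 60.4
```

View pics/i.png

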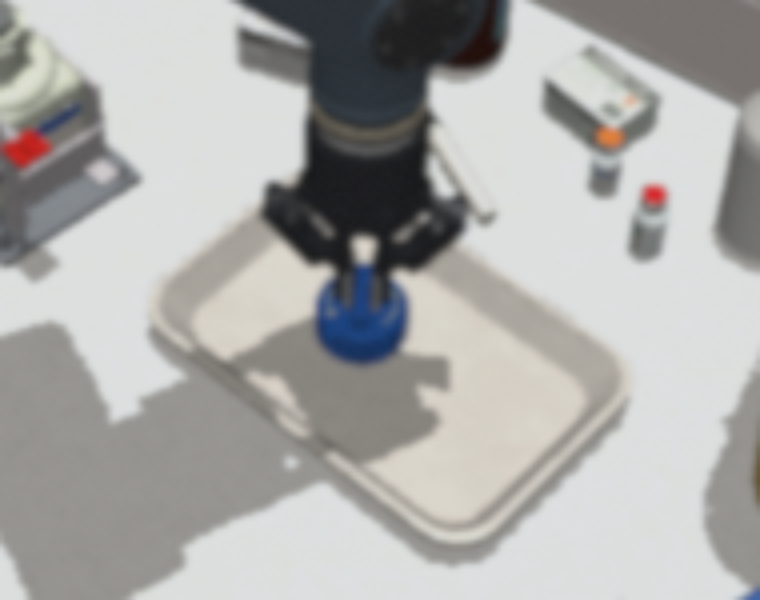

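The cap hangs upright over the tray's floor at (362,315), well inside the rim. I'll lower it gently.

```bash
echo '{"deltas": [[0, 0, 0.008, 0], [0, 0, 0.015, 0], [0, 0, 0.02, 0], [0, 0, 0.023, 0], [0, 0, 0.023, 0]]}' > next.json && python3 jog.py next.json | grep -E "time|pos|wrist|wid"; echo '{"deltas": [[0, 0, 0.002, 0], [0, 0, 0.004, 0], [0, 0, 0.004, 0]]}' > next.json && python3 jog.py next.json | grep -E "time|pos|wrist|wid"; echo '{"deltas": [[0, 0, 0.001, 0], [0, 0, 0.002, 0], [0, 0, 0.002, 0]]}' > next.json && python3 jog.py next.json | grep -E "time|pos|wrist|wid"
```

```text
time: 11.5
tcp_pos: [0.5486, -0.1471, 0.2129]
wrist_force: [0.2, 0.2, -0.9]
gripper_width: 0.0099
time: 11.75
tcp_pos: [0.5487, -0.1471, 0.209]
wrist_force: [-0.0, -0.6, 0.1]
gripper_width: 0.01
time: 12.0
tcp_pos: [0.5487, -0.1472, 0.2071]
wrist_force: [0.3, 0.9, -0.7]
gripper_width: 0.0099
```

```bash
echo '{"deltas": [[0, 0, 0.001, 0], [0, 0, 0.002, 0], [0, 0, 0.002, 0]]}' > next.json && python3 jog.py next.json | grep -E "time|pos|wrist|wid"; echo '{"deltas": [[0, 0, 0.001, 0], [0, 0, 0.001, 0]]}' > next.json && python3 jog.py next.json | grep -E "time|pos|wrist|wid"
```

```text
time: 12.25
tcp_pos: [0.5486, -0.1471, 0.2068]
wrist_force: [-3.4, 1.6, 11.3]
gripper_width: 0.0101
time: 12.42
tcp_pos: [0.5486, -0.147, 0.2068]
wrist_force: [-4.4, 1.9, 17.2]
gripper_width: 0.01
```

```bash
echo '{"deltas": [[0, 0, -0.002, 0], [0, 0, -0.002, 0], [0, 0, -0.002, 0]]}' > next.json && python3 jog.py next.json | grep -E "pos|wrist"; echo '{"deltas": [[0, 0, 0, 0], [0, 0, 0, 0], [0, 0, 0, 0], [0, 0, 0, 0], [0, 0, 0, 0]]}' > next.json && python3 jog.py next.json 0.04 | grep -E "pos|wrist|wid"; echo '{"deltas": [[0, 0, -0.015, 0], [0, 0, -0.05, 0], [0, 0, -0.09, 0], [0, 0, -0.13, 0], [0, 0, -0.15, 0]]}' > next.json && python3 jog.py next.json | grep -E "time|pos|wrist"; echo '{"deltas": [[0, -0.04, 0, 0], [0, -0.08, 0, 0], [0, -0.12, 0, 0], [0, -0.12, 0, 0], [0, -0.12, 0, 0]]}' > next.json && python3 jog.py next.json| grep -E "time|pos|wrist"; python3 - <<'E'
from h import *
s=bot.capture("scene");t=bot.capture("top")
v=np.zeros((480,780,3),np.uint8);v[:,:480]=cv2.resize(s[140:300,150:310],None,fx=3,fy=3);v[:460,480:]=cv2.resize(t[170:262,130:360],(300,120)).repeat(1,0)[:0] if 0 else 0
v[:140,480:]=cv2.resize(t[165:270,135:360],(300,140));cv2.imwrite("pics/j.png",v)
print(blobs(s,"red",(150,130,240,220)),blobs(t,"blue",(230,170,360,260)),blobs(s,"blue",(220,180,350,290)))
for b in blobs(t,"blue",(230,170,360,260)): print(onz("top",b[1],.02))
E
```

```text
tcp_pos: [0.5489, -0.1472, 0.2068]
wrist_force: [-1.9, 0.3, 7.2]
tcp_pos: [0.5486, -0.1471, 0.2058]
wrist_force: [0.2, 0.1, -0.2]
gripper_width: 0.0401
time: 13.5
tcp_pos: [0.5495, -0.1475, 0.3606]
wrist_force: [0.7, -0.7, -0.0]
time: 13.92
tcp_pos: [0.6129, -0.2508, 0.3555]
wrist_force: [-0.4, 0.3, -0.4]
[([191, 183, 11, 9, 58], [196.0, 186.7])] [] [([271, 223, 21, 23, 334], [280.7, 234.7])]
```

View pics/j.png

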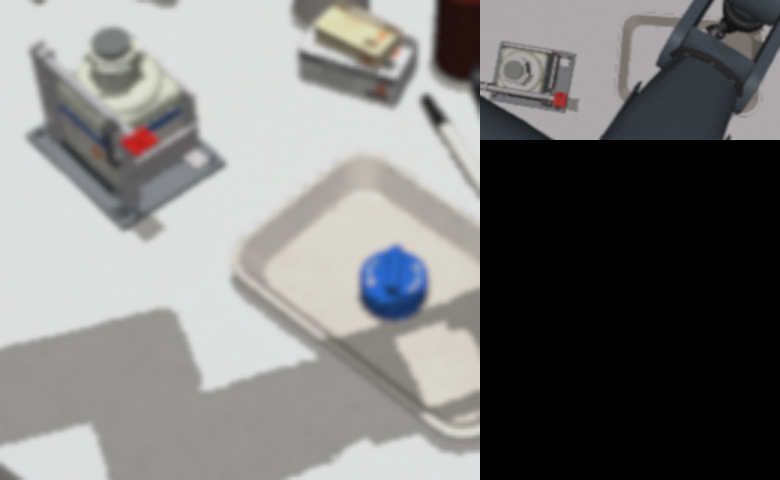

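The cap stands upright with its turning bar up on the tray floor at (394,282). The bar is latched with the tab at (138,141), and the jar is seated. The arm is clear of everything, so I'll hand in.

```bash
echo '{"deltas": [[0, 0, 0, 0], [0, 0, 0, 0], [0, 0, 0, 0]]}' > next.json && python3 jog.py next.json | grep -E "time|pos"; python3 -c "
from station import bot
print(bot.hand_in())"
```

```text
time: 14.27
tcp_pos: [0.6122, -0.2477, 0.3562]
the job is handed in; nothing more can be done
None
```

The job is handed in at about 14 s of robot time: the bar is latched, the cap is off and upright on the tray floor, and the jar is still in its clamp; hand-in returned no verdict.

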